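Shift the stage's feed gearbox through its H-gate

ROBOT

A 6-joint arm with a two-finger parallel gripper is mounted at the origin on the work surface. World frame = base frame: x ahead of the robot, y to its left, z up, the work surface at z = 0. Lengths are in m, angles in degrees, forces in N, time in s.
With the tool pointing down it reaches from about 0.35 to 0.95 m from the base axis. Payload 17.4 kg.
Tool frame: the origin (TCP) lies on the centre line of the jaws, within the pads' length; the fingertips stand 19 mm ahead of it and the grasp point (between the pads) is the TCP (manip.nose_length is the distance from the TCP to the fingertips, in m); y points along the fingers, z is the direction in which the jaws open and shut, and the axes are right-handed (so a half turn about y gives the same grasp; the last joint's range is limited). The gripper opens to 93 mm and grips with 3 to 60 N. Pads are 15 mm wide; open, the fingers measure 128 mm over their backs; the gripper's body (75 mm by 188 mm) begins 65 mm behind the grasp point.
Start: joints at [-2.166, 6.646, 82.598, -0, 90.757, -2.166], TCP at [0.675, -0, 0.238] pointing down, gripper open.
Joint ranges: [-162.19, 162.19], [-47.58, 125.68], [4.15, 143.07], [-65.23, 245.23], [0.69, 171.88], [-170.13, 170.13]. Speed limits (degrees/s): [108.29, 108.29, 127.2, 180, 180, 180].

INTERFACE

Orientations are given as a 3x3 rotation matrix whose columns are the frame's x, y, z axes.
In Python, from rig import manip, sensors, camera, order, spotter gives the robot as it stands. Calls block until the motion is done:
- manip.move_to(position, orientation): joint-space move of the TCP to a pose.
- manip.move_straight(position, orientation=None, vel=0.15, until_force=None): straight line of the TCP; orientation=None keeps the orientation; vel is the mean speed in m/s. With until_force (N) it stops when the force on the tool has changed by that much, and returns True; else False.
- manip.movej(angles): joint-space move.
- manip.open_jaws() and manip.grab(squeeze=None): open the fingers fully, or close them until they stop; squeeze is the grip in N (None keeps the last).
- manip.sleep(seconds).
- manip.ik(position, orientation): joint angles nearest the present ones, or None.
- sensors.read_state(): the state.
- camera(name): name is "scene" or "side" or "wrist"; returns a dict with "color" (480x640x3 uint8, blue, green, red), "intrinsics" (3x3 intrinsics, pixels), "world_from_camera" (4x4, takes a point from camera to world coordinates). Camera axes: x right, y down, z forward; pixel columns grow to the right and rows downward; lengths in m; the calibration is good to about 2 mm. A picture is of the moment at which its call begins. There is no depth.
A pose or a line that the arm cannot do raises manip.MotionError and nothing moves.
- order.finish_job(): hands the job in, once; it reports no verdict.
Trained networks look in a picture, given as the dict that the camera call returned (one of the last four; its "shot" number tells which), for a name from the list of things; names that differ only in an ending like _2 or _b are one class to them, and where a whole thing is asked for, a point or a joint stands for the part that bears it (a point fixed in the world has none). Each returns a list of dicts, best first, with "confidence" (0 to 1); they miss things now and then, are a little off and sometimes report something else, mostly with a low value. They report only what shows in the picture. A call takes as long as a camera call.
- spotter.trace(picture, name): "region" (480x640 bool, what is visible of it) and "box" ([centre column, centre row, width, height] in pixels, round what is visible of it).
The state is a dict: "clock": time; "joints": joint angles; "qd": joint speeds; "effort": joint torques, N m; "position": TCP position; "ee_rot": TCP orientation; "ft_force": force on the tool from outside, world axes, zero at the start; "torque": the same for the moment, N m; "width": finger opening in m.
Only numpy, scipy, OpenCV 4.12 (cv2) and the standard library are available. Lean on these libraries where they do the work, as an engineer would, in place of code of your own. Each camera call takes 0.05 s, during which the arm holds its last target. There are 200 camera calls.

TASK

The feed gearbox of the inspection stage has been left with its lever on the right-hand side of the H-shaped gate. Push the lever by its black knob back to the crossing, across to the left-hand side and into the slot whose end is marked with the straight raised bar, fully home against the end of that slot. Only push, with closed fingertips or the outside of the fingers, never with the knob or stem between the fingers, and leave everything else where it stands.

Things in the scene. Friction and masses are not known exactly. Their poses are not given: they have to be found in the camera images.
- gearbox: White gearbox 150 x 150 mm, 100 mm high, fixed, a light metal gate plate on top; origin at the centre of its underside. It may stand turned up to 0.4 rad; its own x points away from the robot (far), y to the left. A black stage plate is joined to its far side (75 to 275 mm beyond the centre, 190 mm wide, top 74 mm high, a handwheel out to 120 mm on its right edge).
- gate_mid (a point): Centre of the H cut in the gate plate, at the plate's top, 100 mm above the bench. A crossing slot runs along the gearbox's y through this point; a left and a right leg run along x, 22 mm either side of it. So there are four slots: far-left, near-left, far-right, near-right. Grooves are 18 mm wide; the legs' ends lie 30 mm far and near of this point.
- lever_fore (a joint): Lean of the lever along the gearbox's x, rad: 0 in the crossing, positive to the far slots, negative to the near ones; the gate stops it at about 0.35 either way. In the crossing it can lean only about 0.06 either way. Stays where it is left (stiff friction: about 2 N at the knob moves it).
- lever_side (a joint): Lean of the lever along the gearbox's y, rad: positive to the left. About +0.30 in the left leg, -0.30 in the right leg (free play about 0.05). Stays where it is left, same stiffness.
- knob_mid (a point): Centre of the lever's black barrel knob, 31 mm across and 33 mm tall, on a 10 mm steel stem; 120 mm from the lever's pivot, which lies on the gearbox's axis 30 mm above the bench; upright, this point is 150 mm above the bench, 50 mm above the gate plate. Travels about 40 mm to the far and near ends of a leg and 36 mm to the left and right legs.
- knob_top (a point): Centre of the knob's top face, 136.5 mm from the pivot.
- stem_mid (a point): Point on the bare stem below the knob, 87 mm from the pivot; the bare stem between plate and knob is about 33 mm long.
- mark_bar: The mark wanted: a straight black bar 34 x 8 mm, 3 mm high, lying crosswise on the gate plate just beyond the end of either the far-left or the near-left slot (53 mm far or near of the gearbox's centre, 30 mm left of it). Origin at its underside's centre.
- mark_disc: Round black disc 18 mm across, 3 mm high, at the end of the other left slot: not the wanted one.
- specimen: Dark steel V-block 30 x 50 x 30 mm standing on the stage plate (loose; leave alone).
- adapter: Aluminium ring 44 mm across, 16 mm high, lying on the stage plate (loose; leave alone).
- jar: Amber jar with white cap, 44 mm across, 60 mm high, to the right of the gearbox (loose; leave alone).
- loupe: Black loupe, 42 mm across, 42 mm high, to the left of the gearbox (loose; leave alone).
- blockcase: Closed wooden case 55 x 85 x 22 mm, to the left of the gearbox (loose; leave alone).
- driver: Screwdriver 150 mm long, lying before the gearbox; origin at its underside (loose; leave alone).
- gaugeblock: Steel gauge block on a foot, 34 x 30 mm, 35 mm high, to the right of the gearbox (loose; leave alone).

How it is judged:
By the outcome, as a careful person would: the job done as asked, in the order asked, and still so for the second after the job is handed in, with the robot touching nothing.
It also fails if it takes over 45 s, if anything falls off the work surface, if the arm or the gripper's body presses on something with over 40 N, if the wrist force passes 120 N, or if a joint passes its speed limit or range.

## Working session

There is one attempt and no reset: what is moved stays moved. The work goes in short steps, each a Python script; the robot and the scene stay as the last script left them, time stands still between calls to the robot, and variables do not carry over. Pictures are saved under pics/ and viewed, about 8 in all and at most 12, crops included, and the job is handed in when it is done.

```bash
mkdir -p pics; ls; python3 - <<'E'
from rig import manip,sensors,camera,spotter
import cv2,numpy as np
for n in ["scene","side","wrist"]:
    p=camera(n); cv2.imwrite(f"pics/{n}0.png",p["color"])
    print(n,p["intrinsics"].tolist(),np.round(p["world_from_camera"],4).tolist())
    for t in ["gearbox","knob_mid","mark_bar","mark_disc"]:
        print(t,[(round(d["confidence"],2),np.round(d["box"],1).tolist()) for d in spotter.trace(p,t)[:2]])
print(manip.nose_length,sensors.read_state())
E
```

```text
pics
scene [[468.314793116094, 0.0, 318.4817674986913], [0.0, 468.314793116094, 241.33155881693858], [0.0, 0.0, 1.0]] [[0.8165, 0.3798, -0.4348, 0.9215], [0.5772, -0.5171, 0.6321, -0.3695], [0.0152, -0.767, -0.6414, 0.5866], [0.0, 0.0, 0.0, 1.0]]
gearbox [(0.64, [211.0, 312.2, 20.2, 15.0]), (0.61, [234.2, 368.2, 273.7, 221.7])]
knob_mid [(0.57, [151.7, 308.1, 35.4, 29.5]), (0.55, [231.4, 367.0, 277.2, 221.3])]
mark_bar [(0.55, [210.7, 309.3, 18.7, 15.2])]
mark_disc [(0.44, [163.0, 275.1, 12.2, 10.5])]
side [[451.5774207408433, 0.0, 320.93491423404436], [0.0, 451.5774207408433, 238.46456754679258], [0.0, 0.0, 1.0]] [[0.6859, -0.3744, 0.624, 0.0819], [-0.7276, -0.3365, 0.5978, -0.4532], [-0.0139, -0.864, -0.5032, 0.5558], [0.0, 0.0, 0.0, 1.0]]
gearbox [(0.64, [393.6, 338.1, 215.6, 178.1])]
knob_mid [(0.59, [382.1, 312.2, 30.0, 38.9])]
mark_bar [(0.42, [383.9, 312.4, 32.1, 40.2]), (0.34, [393.1, 337.2, 209.0, 175.5])]
mark_disc [(0.39, [317.9, 327.1, 9.9, 7.4])]
wrist [[354.7088567459226, 0.0, 315.7483929817466], [0.0, 354.7088567459226, 239.0464811030516], [0.0, 0.0, 1.0]] [[1.0, -0.00
[... 320 characters left out ...]
 -9.42005105e-04,
        9.07554923e+01, -2.16813315e+00]), 'qd': array([ 0.00446337,  0.00415372,  0.11156959, -0.10103668,  0.02955091,
        0.03823575]), 'effort': array([ 1.53393589e-04, -7.20907831e+01, -6.22739124e+01,  7.80939264e-02,
        1.80301303e-02, -1.85810654e-04]), 'position': array([ 6.75012022e-01, -2.04251022e-05,  2.37663036e-01]), 'ee_rot': array([[ 3.13957046e-05,  3.56211624e-05,  9.99999999e-01],
       [-9.99999999e-01, -1.77988778e-05,  3.13963386e-05],
       [ 1.77999961e-05, -9.99999999e-01,  3.56206036e-05]]), 'ft_force': array([-0.00628019, -0.02969192,  0.03810949]), 'torque': array([ 0.03312395, -0.01748268, -0.01483091]), 'width': 0.09286486991029887}
```

View pics/scene0.png

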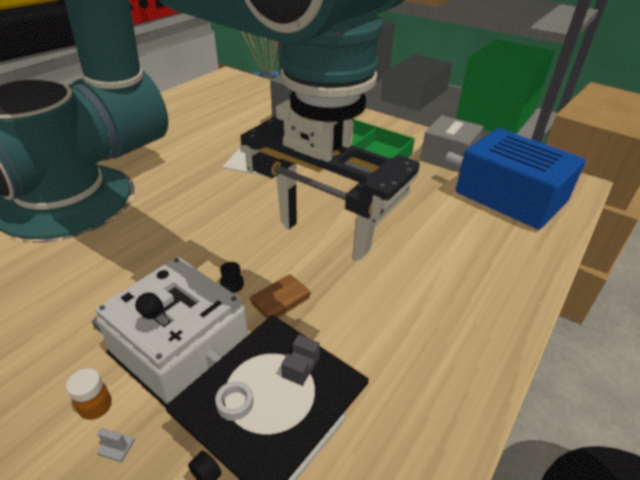

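View pics/side0.png

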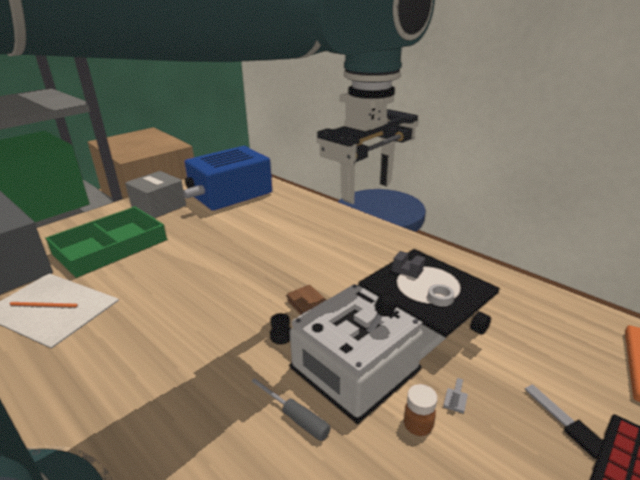

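```bash
cat > h.py <<'E'
from rig import manip,sensors,camera,spotter,order
import cv2,numpy as np
def ray(p,u,v):
    T=p["world_from_camera"];d=T[:3,:3]@np.linalg.inv(p["intrinsics"])@[u,v,1];return T[:3,3],d/np.linalg.norm(d)
def atz(p,u,v,z):
    o,d=ray(p,u,v);return o+d*(z-o[2])/d[2]
def proj(p,X):
    X=np.atleast_2d(X);T=np.linalg.inv(p["world_from_camera"]);c=X@T[:3,:3].T+T[:3,3];q=c@p["intrinsics"].T;return q[:,:2]/q[:,2:]
def tri(obs):
    A=np.zeros((3,3));b=np.zeros(3)
    for p,u,v in obs:
        o,d=ray(p,u,v);M=np.eye(3)-np.outer(d,d);A+=M;b+=M@o
    return np.linalg.solve(A,b)
E
python3 - <<'E'
from h import *
s=camera("scene");d=camera("side")
ks=spotter.trace(s,"knob_mid")[0]["box"];kd=spotter.trace(d,"knob_mid")[0]["box"]
print("boxes",ks,kd,"knob",tri([(s,*ks[:2]),(d,*kd[:2])]))
print("disc",atz(s,163,275,.103),atz(d,318,327,.103),"bar",atz(s,211,310,.103))
a=cv2.resize(s["color"][245:405,85:285],(800,640),interpolation=cv2.INTER_CUBIC)
b=cv2.resize(d["color"][265:425,275:475],(800,640),interpolation=cv2.INTER_CUBIC)
cv2.imwrite("pics/c1.png",cv2.resize(a,(750,600)));cv2.imwrite("pics/c2.png",cv2.resize(b,(750,600)))
E
```

```text
boxes [153.5, 307.8, 32.2, 33.7] [384.2, 311.7, 30.8, 38.8] knob [ 0.51873427 -0.15796785  0.12952996]
disc [ 0.45374543 -0.09155529  0.103     ] [ 0.44960382 -0.09195671  0.103     ] bar [ 0.55973777 -0.09892359  0.103     ]
```

View pics/c1.png

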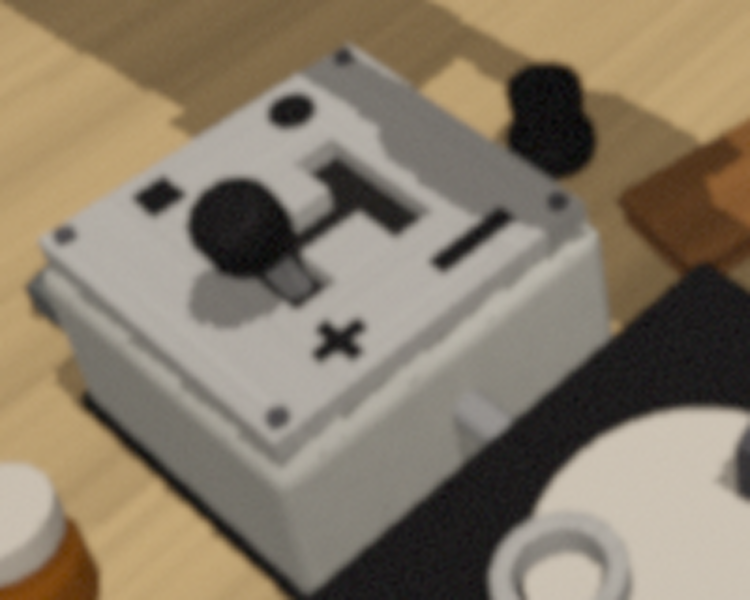

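View pics/c2.png

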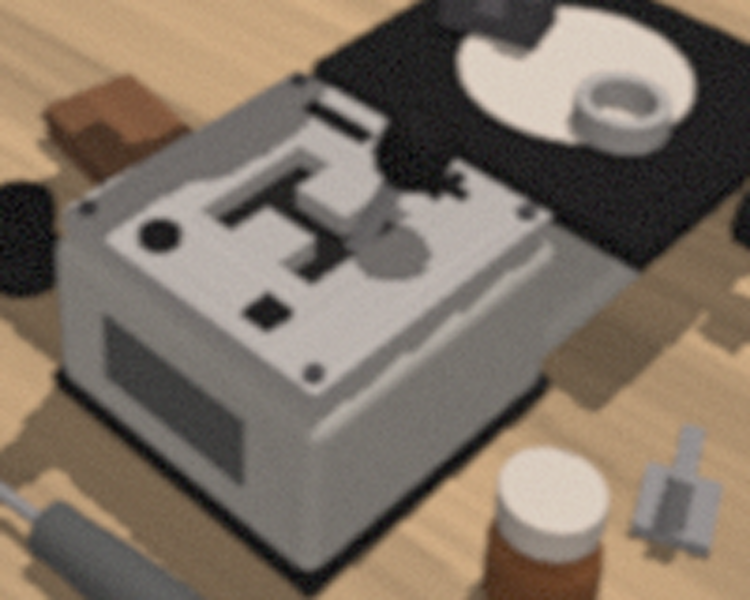

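```bash
cat >> h.py <<'E'
def up(s,u,v): return ((85,245) if s=="s" else (275,265))+np.array([u,v])*200/750
E
python3 - <<'E'
from h import *
from scipy.optimize import least_squares
P={"s":camera("scene"),"d":camera("side")}
M={"bar":(53,30),"disc":(-53,30),"cross":(53,-30),"sq":(-53,-30)}
O=[("s","bar",473,239),("d","bar",340,122),("s","disc",290,111),("d","disc",159,236),("s","cross",340,341),("d","cross",450,185),("s","sq",158,196),("d","sq",268,312)]
S=[("s",-1,1,345,57),("s",1,1,558,202),("s",1,-1,277,416),("s",-1,-1,65,235),("d",1,1,300,83),("d",1,-1,527,212),("d",-1,-1,313,373),("d",-1,1,88,208)]
def W(q,x,y,z): c,s=np.cos(q[2]),np.sin(q[2]); return [q[0]+c*x-s*y,q[1]+s*x+c*y,z]
def f(q):
    r=[]
    for s,n,u,v in O: r+=list(proj(P[s],W(q,*np.array(M[n])/1000,.1025))[0]-up(s,u,v))
    for s,a,b,u,v in S: r+=list(proj(P[s],W(q,a*q[3],b*q[3],.101))[0]-up(s,u,v))
    return r
r=least_squares(f,[.5,-.12,-.05,.065],x_scale=.01,loss="soft_l1");q=r.x
print("pose",q,np.round(np.reshape(f(q),(-1,2)),1).tolist())
k=tri([("s",240,227),("d",415,155)] and [(P["s"],*up("s",240,227)),(P["d"],*up("d",415,155))])
c,s=np.cos(q[2]),np.sin(q[2]);R=np.array([[c,s],[-s,c]])
print("knob",k,"local",R@(k[:2]-q[:2]))
for fo,si in [(.35,-.3),(0,-.3),(.35,.3)]:
    l=np.array([np.tan(fo),np.tan(si),1]);l*=.12/np.linalg.norm(l);X=W(q,l[0],l[1],.03+l[2]);print(fo,si,l,X,{a:proj(P[a],X).round(1).tolist() for a in P})
print(up("s",240,227),up("d",415,155))
E
```

```text
pose [ 0.50181447 -0.12367164 -0.0642169   0.06285948] [[-0.8, -0.3], [-0.1, -1.4], [0.1, -0.6], [0.4, -1.6], [-0.9, -0.6], [-0.6, -1.1], [-0.3, -0.4], [0.1, -1.3], [-0.6, 0.2], [-0.6, 0.1], [-0.4, 0.4], [-0.4, 0.1], [-0.0, -1.4], [-0.0, -0.4], [0.5, -0.7], [0.1, -0.8]]
knob [ 0.51897568 -0.16141835  0.13954241] local [ 0.01954815 -0.03656763]
0.35 -0.3 [ 0.03951333 -0.0334848   0.10824724] [np.float64(0.5390975440464362), np.float64(-0.15962309207906467), np.float64(0.13824724188619622)] {'s': [[160.5, 313.3]], 'd': [[392.1, 299.6]]}
0 -0.3 [ 0.         -0.03546242  0.11464038] [np.float64(0.4995387510766308), np.float64(-0.15906096489993635), np.float64(0.14464037869507274)] {'s': [[139.1, 295.9]], 'd': [[375.8, 308.6]]}
0.35 0.3 [0.03951333 0.0334848  0.10824724] [np.float64(0.5433951685297446), np.float64(-0.09279153791170859), np.float64(0.13824724188619622)] {'s': [[202.1, 284.1]], 'd': [[359.0, 280.7]]}
[149.         305.53333333] [385.66666667 306.33333333]
```

```bash
cat >> h.py <<'E'
Q=np.array([.50181,-.12367]);c_,s_=np.cos(-.0642),np.sin(-.0642);G=np.array([[c_,-s_],[s_,c_]])
ORI=np.array([[s_,0,c_],[-c_,0,s_],[0,-1,0]])
Z=.122+.019;UP=.225
def go(x,y,z=Z,vel=.15,F=None):
    xy=Q+G@np.array([x,y])/1000
    r=manip.move_straight([*xy,z],ORI,vel=vel,until_force=F)
    st=sensors.read_state();l=G.T@(st["position"][:2]-Q)*1000
    print("hit" if r else "-",l.round(1),round(st["position"][2],4),"F",(G.T@st["ft_force"][:2]).round(1),"t",round(st["clock"],2));return r
def look(n,mode="both"):
    im=[]
    for a,(u,v) in (("scene",(85,245)),("side",(275,265))):
        p=camera(a);im.append(cv2.resize(p["color"][v-40:v+160,u:u+200],(400,400),interpolation=cv2.INTER_CUBIC))
    cv2.imwrite(f"pics/{n}.png",np.hstack(im))
E
python3 - <<'E'
from h import *
manip.grab(5);print(sensors.read_state()["width"])
manip.move_to([*(Q+G@[.072,-.036]),UP],ORI)
go(72,-36)
go(34,-36,vel=.04,F=12)
look("p1")
E
```

```text
0.00042316866879772366
- [ 72.5 -35.7] 0.1418 F [-0.5 -0.7] t 4.01
- [ 33.9 -36. ] 0.1408 F [1.1 0.8] t 5.11
```

View pics/p1.png

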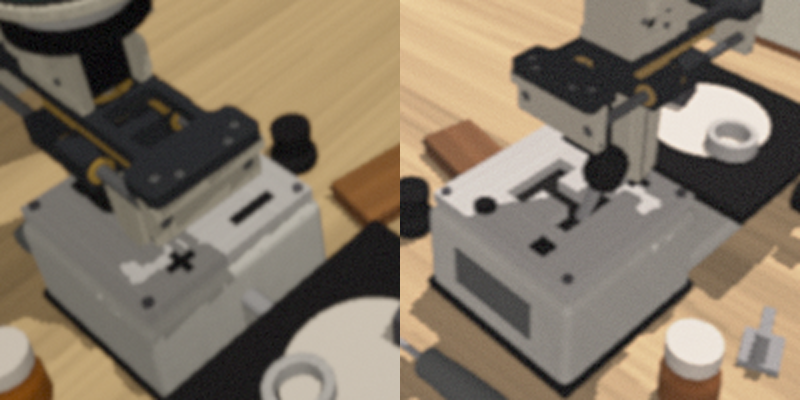

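```bash
python3 - <<'E'
from h import *
go(31,-36,vel=.04,F=12)
go(45,-36)
go(45,-36,UP)
go(0,-78,UP)
look("p2")
E
```

```text
- [ 30.9 -36. ] 0.141 F [ 1.3 -0.1] t 5.46
- [ 45.  -35.9] 0.1406 F [-0.8 -0.1] t 5.71
- [ 44.7 -35.9] 0.224 F [0.3 0.1] t 6.42
- [  0.1 -78. ] 0.2248 F [ 0.3 -0.4] t 6.97
```

View pics/p2.png

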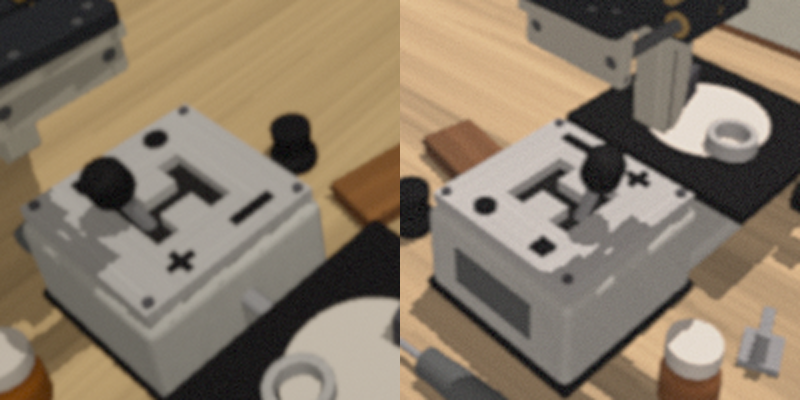

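```bash
python3 - <<'E'
from h import *
go(0,-78)
hit=go(0,20,vel=.05,F=10)
st=sensors.read_state()
y=(G.T@(st["position"][:2]-Q)*1000)[1]
go(0,y-12);go(0,y-12,UP)
go(-60,-36,UP)
look("p3")
E
```

```text
- [  0.4 -78. ] 0.1418 F [0.3 0.1] t 7.78
hit [-0.2 18.6] 0.1404 F [ 1.7 -4.4] t 9.64
- [0.  6.4] 0.1411 F [-0.7  0.4] t 9.89
- [-0.2  6.8] 0.224 F [0.3 0.2] t 10.6
- [-59.8 -35.9] 0.2249 F [ 0.5 -0.3] t 11.24
```

View pics/p3.png

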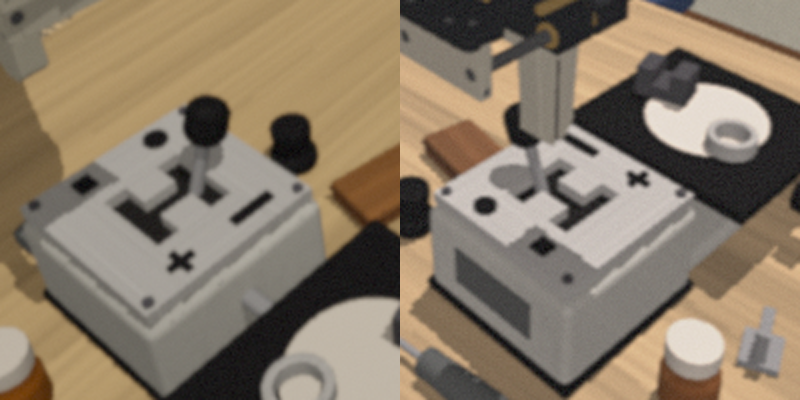

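```bash
python3 - <<'E'
from h import *
go(-60,37,UP);go(-60,37)
go(20,37,vel=.04,F=15)
x=(G.T@(sensors.read_state()["position"][:2]-Q)*1000)[0]
go(x-20,37);go(x-20,37,UP);go(-60,-60,UP)
look("p4")
E
```

```text
- [-59.9  36.9] 0.2249 F [-0.3 -0.6] t 11.97
- [-59.7  36.7] 0.1418 F [ 0.7 -0.5] t 12.68
hit [ 6.5 36.1] 0.1394 F [-2.2  0.1] t 14.19
- [-13.3  37. ] 0.1412 F [0.6 0.3] t 14.47
- [-13.6  37. ] 0.224 F [ 0.7 -0.5] t 15.18
- [-59.9 -59.7] 0.2248 F [0.2 0. ] t 16.05
```

View pics/p4.png

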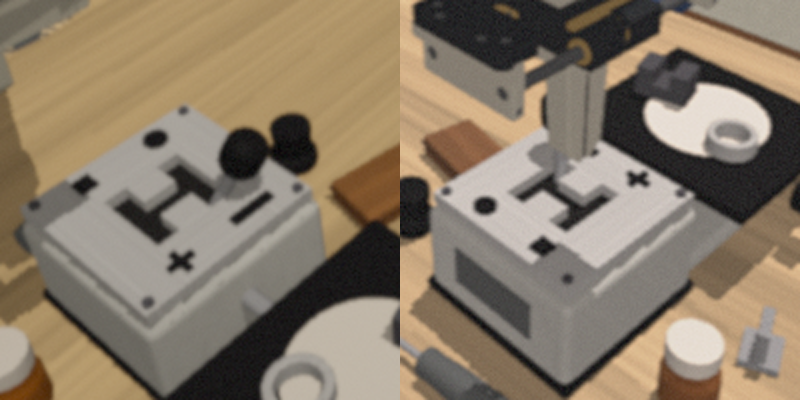

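```bash
python3 - <<'E'
from h import *
go(-25,37,UP);go(-25,37)
go(20,37,vel=.03,F=28)
x=(G.T@(sensors.read_state()["position"][:2]-Q)*1000)[0]
go(x-20,37);go(x-20,37,UP);go(-110,-60,UP)
from scipy.optimize import least_squares
s=camera("scene");d=camera("side")
for p in (s,d): print([(round(t["confidence"],2),np.round(t["box"],1)) for t in spotter.trace(p,"knob_mid")[:2]])
for fo,si in [(.3,.3),(.35,.3),(.35,.35)]:
    l=np.array([np.tan(fo),np.tan(si),1]);l*=.12/np.linalg.norm(l);X=[*(Q+G@l[:2]),.03+l[2]];print(fo,si,proj(s,X).round(1),proj(d,X).round(1))
look("p5")
E
```

```text
- [-25.1  36.8] 0.2249 F [-0.3 -0.4] t 16.98
- [-24.7  36.7] 0.1419 F [-0.1  0.1] t 17.69
hit [ 7.7 37.1] 0.1403 F [-8.6  0.5] t 18.77
- [-12.2  37. ] 0.1412 F [0.4 0. ] t 19.05
- [-12.4  37. ] 0.224 F [-1.2  0.2] t 19.76
- [-109.8  -59.7] 0.2249 F [-0.2  0.3] t 20.82
[(0.58, array([206.9, 286. ,  33.4,  43.7])), (0.57, array([117.6, 445.1,  36.4,  32.5]))]
[(0.67, array([356.1, 291.4,  16.6,  46.3]))]
0.3 0.3 [[199.5 281.1]] [[356.3 281.1]]
0.35 0.3 [[202.1 284.1]] [[359.  280.7]]
0.35 0.35 [[205.1 282.5]] [[356.2 280.2]]
```

View pics/p5.png

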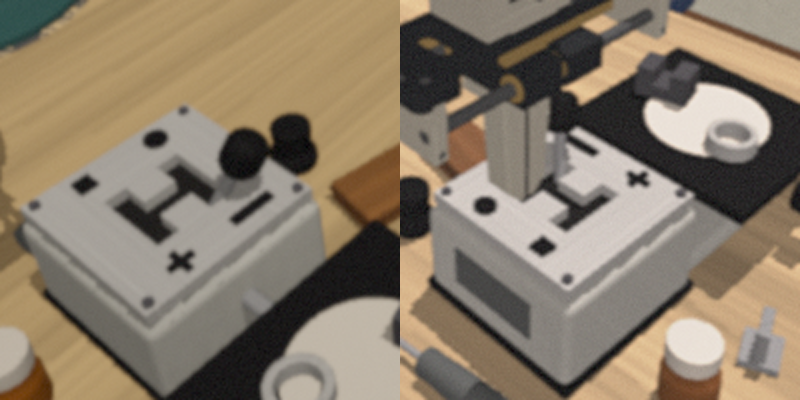

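```bash
python3 -c "
from rig import order
print(order.finish_job())"
```

```text
the job is handed in; nothing more can be done
None
```

The lever is in the far-left slot, the one marked with the straight bar, and pushed home against its end; I have handed the job in. Using closed fingertips only, I pushed the knob back from the far-right slot to the crossing, then across to the left leg, then far into the slot.

**Fully home:** the last push stopped on force at 15 N. A second push at 28 N moved the fingertips only about 1 mm further, and the picture showed the knob in the same place. In the scene camera the knob sits within about 2 px of where I calculated it would be at a lean of 0.35 forward and 0.35 to the left.

**One disagreement:** the trained network's knob box in the last side view was about 11 px lower than I calculated, and in the scene view about 3 px lower. The gripper partly hid the knob in the side view, and the boxes seem to include some of the stem.

**Rest of the scene:** in the last picture the loose things in view looked unmoved. The arm was clear of everything, and the clock stood at about 21 s at my last check.

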